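# Close the spring-loaded sample cell with its bayonet cap

### The arm

A 7-joint arm with a two-finger parallel gripper is mounted at the origin on a cart in front of the work surface, level with it; the furniture and walls round the work are solid. World frame = base frame: x ahead of the robot, y to its left, z up, the work surface at z = 0. Lengths are in m, angles in rad, forces in N, time in s.
With the tool pointing down it reaches from about 0.4 to 0.85 m from the base axis. Payload 4.4 kg.
Tool frame: the origin (TCP) lies midway between the tips of the shut fingers; the grasp point (between the pads) lies 19 mm behind it; z points along the fingers, y is the line along which they close (so a half turn about z gives the same grasp; the last joint's range is limited). The gripper opens to 94 mm and grips with 3 to 60 N. Pads are 16 mm wide; open, the fingers measure 119 mm over their backs; the gripper's body (75 mm by 177 mm) begins 78 mm behind the grasp point.
Start: joints at [-1.336, 0.628, 0.038, 1.517, -0.027, 0.996, -0.02], TCP at [0.193, 0.621, 0.176] pointing down, gripper open.
Joint ranges: [-3.06, 3.06], [-0.37, 2.12], [-1.25, 1.32], [0.18, 2.47], [-1.1, 4.24], [0.23, 1.98], [-2.94, 2.94]. Speed limits (rad/s): [2.57, 2.57, 3.14, 3.14, 3.14, 3.14, 3.14].

### API

Orientations are given as [roll, pitch, yaw] about the fixed x, y, z axes, in that order (R = Rz(yaw) Ry(pitch) Rx(roll)).
In Python, from plant import get_state, get_image, camera_params, job_done, masks_of, pinpoint gives the robot as it stands. The module is installed in compiled form; this text tells all that it offers.
- The arm moves only by the tool arm_command, never from a script. Its argument "series" is a list of rows, each a list of 7 numbers: the opening, from 0 (shut) to 1 (fully open), then the shift along the tool's x, y, z in cm, then the turn, a rotation vector about the tool's x, y, z in degrees. In form: [[gripper, dx, dy, dz, rx, ry, rz], ...]. A call has 1 to 5 rows; each row shifts and turns the commanded pose from where the row before left it, along the tool's axes as they then stand; what a row does not reach is not made up. A row lasts 1/10 s, in which the tool goes at most 50 mm and 8.59 degrees, less where a joint would pass 70% of its speed; a pose out of reach is approached as far as the arm can. A call with a gripper value outside its range is refused whole. The fingers move at their own pace and stop on an object; the grip force is fixed at half the most. Time passes only in rows, so rows that do not move let the fingers close. It gives the time, the measured TCP pose, the force, the opening and the grip force at its end, in the units of the state.
- get_state(): the state, without advancing time (a new reading comes with each control period).
- get_image(name): name is "scene" or "top" or "wrist"; returns the picture (384x512x3 uint8, blue, green, red); there is no depth.
- camera_params(name): a dict with "fx", "fy", "cx", "cy" (pixels), "cam_to_world" (4x4, takes a point from camera to world coordinates). Camera axes: x right, y down, z forward; pixel columns grow to the right and rows downward; lengths in m; the calibration is good to about 2 mm. A picture is of the moment at which its call begins: read the wrist's pose just before it. camera_params takes no time and is no camera call; for the wrist camera it gives the pose at the moment of the call.
- job_done(): hands the job in; it is judged then, once.
Trained networks look in the newest picture that a camera, given by its name, has taken for a name from the list of things; names that differ only in an ending like _2 or _b are one class to them, and where a whole thing is asked for, a point or a joint stands for the part that bears it (a point fixed in the world has none). Each returns a list of dicts, best first, with "conf" (0 to 1); they miss things now and then, are a little off and sometimes report something else, mostly with a low value. They report only what shows in the picture. A call takes as long as a camera call. They do not tell look-alikes from the thing itself.
- masks_of(camera, thing): "region" (384x512 bool, what is visible of it).
- pinpoint(camera, thing): "at" ([x, y, z] in m, in the coordinates of the camera as it stood for that picture, good to about 4 mm: a listed point, or the origin of a listed thing).
The state is a dict: "clock": time; "joint_positions": joint angles; "qd": joint speeds; "tau": joint torques, N m; "tool_pos": TCP position; "eef_rot": TCP orientation; "contact_force": force on the tool from outside, world axes, zero at the start; "torque": the same for the moment, N m; "width": opening from 0.0 (shut) to 1.0 (fully open); "grasp_force": force on a finger pad.
Only numpy, scipy, OpenCV 4.12 (cv2) and the standard library are available. Lean on these libraries where they do the work, as an engineer would, in place of code of your own. Each camera call takes 0.05 s, during which the arm holds its last target. There are 200 camera calls.

### The job

Close the sample cell with its bayonet cap: feel for the two keyways in the mouth of the cell, push the cap in against the spring, twist it clockwise (seen from above) and let it rise so that both lugs sit home in their notches, then let go. The spring needs only some 12 N: keep a light hand, touch down slowly, never ram the cap on the ring or wrench it against its stops, and leave the tin, the brass weight and the little dish where they are.

Things in the scene. Friction and masses are not known exactly. Their poses are not given: they have to be found in the camera images.
- cap: Loose bayonet cap standing upright on the desk, 64 mm tall, 0.15 kg. Origin: centre of underside, z up. Aluminium plug, radius 17 mm, z = 0 to 30 mm, lowest 3 mm tapered to radius 14.5. Two lugs stick out along +x and -x to radius 25 mm, 8 mm wide in y, z = 10 to 16 mm (lowest 1.5 mm only 5 mm wide). Half a turn about z makes no difference.
- cap_grip (a point): point in the middle of the cap's black grip bar, 55 mm above the cap's origin. The bar spans z = 30 to 64 mm of the cap, 44 mm long along x (in line with the lugs), 14 mm thick along y: pinch it across y. Axes as the cap's.
- cell: Sample cell fixed to the desk: square steel foot 96 mm wide, 8 mm high; round grey barrel, radius 35 mm low, 32.5 mm above, 60 mm tall, open on top. Origin: centre of underside, z up. Height of the cap's origin over this origin: 50 mm lugs on top of the ring; 45 mm dropped in the keyways, not pushed; under 34 mm free to turn beneath the lip; 39 mm locked in the notches.
- cell_mouth (a point): centre of the ring in the cell's mouth, at its top face, 60 mm above the desk; axes as the cell's. Bore radius 19 mm; two opposite keyways 10 mm wide reach out to radius 27 mm. Their line is nominally the cell's x axis, but the ring is clamped at an unknown angle within 0.5 rad either way: find it by feel or by eye. A lug that misses rests on this hard face: meet it at 10 mm/s or less.
- cell_lip (a point): point on the axis at the height of the lip's underside, 50 mm above the desk. From each keyway the lugs turn clockwise (from above) beneath the lip to a notch whose middle is 0.87 rad from the keyway's, 12 mm wide, cut 5 mm up into the lip from below. Just past the notch is a solid end stop; another stands at the anticlockwise side of the keyway.
- cell_floor (a point): point on the axis where the top of the cell's spring floor stands when free, 45 mm above the desk (fixed; it does not follow the floor). The floor, radius 16.5 mm, pushes the cap up with 3 N there and 0.6 N more for each mm down, to a hard stop at 30.5 mm above the desk.
- tin: bystander: round grey tin, 70 mm wide, 48 mm tall; origin at the centre of its underside
- weight: bystander: brass weight with a knob, 32 mm wide, 34 mm tall; origin at the centre of its underside
- dish: bystander: little green dish, 71 mm wide, 42 mm tall; origin at the centre of its underside
There are look-alikes about, which are no part of the job. What is shaped like the cap but pink or red is not meant. Leave any red look-alike of the cell alone.

How it is judged:
On the way:
1. the cap is pushed into the cell against the spring, its lugs through the keyways and below the lip (origin less than 35 mm above the cell's, within 4 mm of its axis) (z of cap in the frame of cell below 0.035 m and horizontal distance between cap and cell below 0.004 m), for 0.1 s.
At the end, for the whole second after the job is handed in: The cap is locked in the cell: lugs risen home into the notches (cap origin 37 to 41.5 mm above the cell's, within 4 mm of its axis; it would stand at 45 mm unlocked in the keyways and below 35 mm under the lip), upright within 0.12 rad, released and at rest (z of cap in the frame of cell between 0.037 and 0.0415 m and horizontal distance between cap and cell below 0.004 m and angle between cap's own z axis and vertical below 0.12 rad and linear speed of cap below 0.02 m/s); the robot touches nothing.
It fails at once if the cap is rammed or wrenched on the cell: their contact forces, added over all touching faces, pass 55 N (contact force between cap and cell above 55 N).
It fails at once if the gripper or arm pushes the cell with more than 20 N (contact force between any of the fingers, the arm and cell above 20 N).
It fails at once if a bystander is moved by more than 15 mm (distance of any of tin, weight, dish from where it was at the start of the episode above 0.015 m).
It also fails if it takes over 72 s, if anything falls off the work surface, if the arm or the gripper's body presses on something with over 40 N, if the wrist force passes 120 N, or if a joint passes its speed limit or range.

## Working session

There is one attempt and no reset: what is moved stays moved. The work goes in short steps, Python scripts to look and compute and a tool call to move; the robot and the scene stay as the last step left them, time stands still between calls to the robot, and variables do not carry over. Pictures are saved under pics/ and viewed, at most 10 in all, crops included, and the job is handed in when it is done.

Besides the shell and the picture viewer there is one more tool, called after ">>>" by a JSON object that holds its "fn" and its "kwargs". arm_command: Moves the arm, as the interface text tells. Its arguments: {"type":"object","properties":{"series":{"type":"array","items":{"type":"array","items":{"type":"number"}}}},"required":["series"]}

```bash
mkdir -p pics
cat > h.py <<'E'
import numpy as np, cv2
from scipy.spatial.transform import Rotation as R
from plant import *
def look(cam,things,save=None):
    im=get_image(cam); P=camera_params(cam); T=np.array(P["cam_to_world"])
    if save: cv2.imwrite("pics/"+save,im)
    for t in things:
        for d in pinpoint(cam,t)[:4]:
            a=np.array(d["at"]); w=T[:3,:3]@a+T[:3,3]
            print(cam,t,round(d["conf"],2),w.round(4),"px",[int(P["fx"]*a[0]/a[2]+P["cx"]),int(P["fy"]*a[1]/a[2]+P["cy"])])
    return im,P
def ray(P,u,v,z):
    T=np.array(P["cam_to_world"]); d=T[:3,:3]@np.array([(u-P["cx"])/P["fx"],(v-P["cy"])/P["fy"],1])
    return T[:3,3]+d*(z-T[2,3])/d[2]
E
python3 - <<'E'
from h import *
a,_=look("top",["cap","cap_grip","cell","tin","weight","dish"],"top.png")
b,_=look("scene",["cap","cell"],"scene.png")
print(get_state())
E
```

```text
top cap 0.57 [ 0.5194  0.111  -0.0007] px [180, 202]
top cap 0.48 [0.4527 0.1647 0.0009] px [158, 225]
top cap_grip 0.72 [0.4571 0.1656 0.0518] px [154, 222]
top cap_grip 0.68 [0.4265 0.0864 0.0523] px [184, 235]
top cap_grip 0.52 [0.5202 0.114  0.0561] px [175, 198]
top cell 0.9 [ 0.5157 -0.1735  0.0058] px [285, 206]
top cell 0.6 [ 0.4281 -0.3338 -0.0059] px [343, 241]
top tin 0.89 [ 0.6902 -0.0445 -0.0027] px [239, 143]
top weight 0.42 [ 0.4052 -0.0267 -0.0041] px [229, 246]
top weight 0.2 [ 0.5186 -0.1751  0.0048] px [285, 205]
top dish 0.71 [ 0.6745  0.1405 -0.0037] px [173, 146]
scene cap 0.78 [0.4574 0.1675 0.0015] px [151, 206]
scene cap 0.75 [ 0.5153  0.1108 -0.0035] px [184, 205]
scene cap 0.69 [ 4.224e-01  8.470e-02 -3.000e-04] px [161, 227]
scene cell 0.8 [ 4.292e-01 -3.353e-01  1.000e-04] px [320, 321]
scene cell 0.78 [ 0.5158 -0.1732  0.0022] px [275, 253]
{'clock': 0.5, 'joint_positions': array([-1.33579696,  0.62845879,  0.03853237,  1.51743141, -0.02703084,
        0.99631626, -0.0200001 ]), 'qd': array([-8.15746273e-04, -5.55967726e-05,  4.80013052e-04, -1.91048169e-04,
       -1.79707189e-03,  1.67123852e-04,  2.06533356e-05]), 'tau': array([-1.14238279e-03, -5.49152255e+01,  1.14154313e+00, -1.86783332e+01,
       -5.23744791e-02,  1.67101010e-02,  4.21998880e-05]), 'tool_pos': array([0.19256119, 0.62080055, 0.1762308 ]), 'eef_rot': array([-3.14149727e+00, -3.81529399e-05,  2.84072452e+00]), 'contact_force': array([-0.22450906,  0.39839681,  0.39826432]), 'torque': array([-0.04109385, -0.00034338,  0.0362943 ]), 'grasp_force': 0.0, 'width': 0.9999116766105386}
```

```bash
python3 -c "
import cv2,numpy as np
a=cv2.imread('pics/top.png');b=cv2.imread('pics/scene.png')
cv2.imwrite('pics/both.png',cv2.resize(np.vstack([a,b]),(400,600)))"
```

```text
(no output)
```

View pics/top.png

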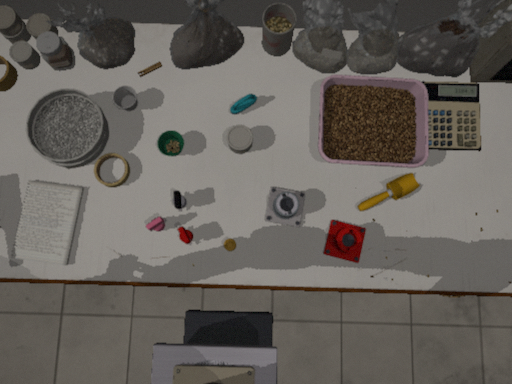

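View pics/scene.png

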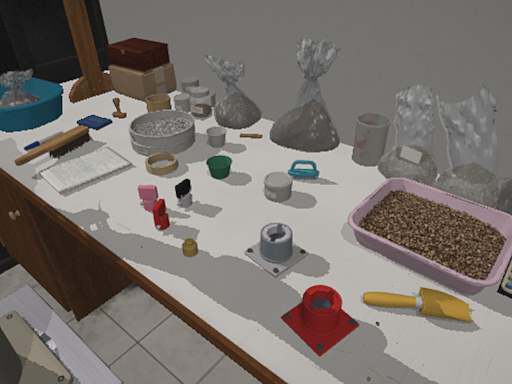

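Cap-like things: pink one at (155,224), red one at (185,235) and the black-gripped aluminium one at (178,200). I choose the last. Of the two cells, grey at (285,206) and red at (345,240), I choose the grey one. I'll check that with a crop.

```bash
cat >> h.py <<'E'
def delta(p,yaw=None):
    s=get_state(); Rt=R.from_euler("xyz",s["eef_rot"]); d=Rt.inv().apply(np.array(p)-s["tool_pos"])
    print("pos",s["tool_pos"].round(4),"rpy",s["eef_rot"].round(4),"F",s["contact_force"].round(1),"M",s["torque"].round(2),"w",round(s["width"],3),"clk",s["clock"])
    print("tool delta cm",(d*100).round(2))
    if yaw is not None:
        rv=(Rt.inv()*R.from_euler("xyz",[np.pi,0,yaw])).as_rotvec(degrees=True); print("rotvec deg",rv.round(1))
E
python3 - <<'E'
from h import *
a=cv2.imread('pics/top.png')[180:255,130:230]; b=cv2.imread('pics/scene.png')[165:240,120:220]
cv2.imwrite('pics/crop.png',cv2.resize(np.hstack([a,b]),(800,300),interpolation=cv2.INTER_CUBIC))
delta([0.47,0.11,0.25])
E
```

```text
pos [0.1926 0.6208 0.1762] rpy [-3.1415 -0.      2.8407] F [-0.2  0.4  0.4] M [-0.04 -0.    0.04] w 1.0 clk 0.5
tool delta cm [-41.63 -40.56  -7.37]
```

View pics/crop.png

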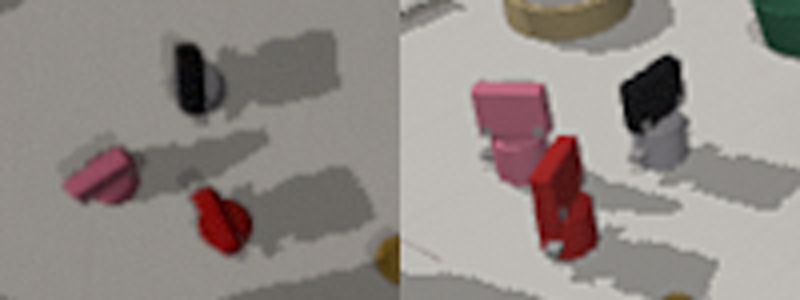

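The black-gripped cap on a grey plug, at (178,200) in the top picture, is the right one. Its bar lies nearly along world x. I'll go above it now.

>>> {"fn": "arm_command", "kwargs": {"series": [[1,-3.0,-2.9,-0.6,0,0,0],[1,-3.0,-2.9,-0.6,0,0,0],[1,-3.0,-2.9,-0.6,0,0,0],[1,-3.0,-2.9,-0.6,0,0,0],[1,-3.0,-2.9,-0.6,0,0,0]]}}

```text
clock: 1.0
tool_pos: [0.2936, 0.4364, 0.2067]
eef_rot: [3.141, 0.0, 2.841]
contact_force: [-0.7, -0.0, -0.0]
width: 1.001
grasp_force: 0.0
```

>>> {"fn": "arm_command", "kwargs": {"series": [[1,-3.0,-2.9,-0.6,0,0,0],[1,-3.0,-2.9,-0.6,0,0,0],[1,-3.0,-2.9,-0.6,0,0,0],[1,-3.0,-2.9,-0.6,0,0,0],[1,-3.0,-2.9,-0.6,0,0,0]]}}

```text
clock: 1.5
tool_pos: [0.3939, 0.2535, 0.2368]
eef_rot: [3.141, 0.0, 2.841]
contact_force: [0.4, 0.8, 0.8]
width: 0.998
grasp_force: 0.0
```

>>> {"fn": "arm_command", "kwargs": {"series": [[1,-2.9,-2.9,-0.4,0,0,0],[1,-2.9,-2.9,-0.4,0,0,0],[1,-2.9,-2.9,-0.4,0,0,0],[1,-2.9,-2.9,-0.2,0,0,0],[1,0,0,0,0,0,0]]}}

```text
clock: 2.0
tool_pos: [0.4723, 0.1037, 0.2509]
eef_rot: [-3.14, 0.004, 2.831]
contact_force: [0.2, 0.1, -0.0]
width: 1.001
grasp_force: 0.0
```

Run:
```python
from h import *
delta([0.52,0.112,0.18],3.29); print(get_state()["joint_positions"].round(2))
look("wrist",["cap_grip","cap"],"w1.png")
```

```text
pos [0.4723 0.1037 0.2509] rpy [-3.14    0.0035  2.8312] F [ 0.2  0.1 -0. ] M [0.03 0.04 0.08] w 1.001 clk 2.0
tool delta cm [-4.26  2.26  7.11]
rotvec deg [ -0.1   0.2 -26.3]
[-0.41  0.3   0.18  1.87 -0.06  0.97  1.05]
wrist cap_grip 0.88 [0.4264 0.0937 0.0546] px [235, 140]
wrist cap_grip 0.61 [0.4563 0.172  0.0537] px [295, 144]
wrist cap_grip 0.56 [0.516  0.1115 0.0506] px [266, 195]
wrist cap 0.92 [0.4518 0.1724 0.0024] px [290, 138]
wrist cap 0.76 [0.4234 0.095  0.0034] px [237, 136]
wrist cap 0.62 [0.5189 0.1154 0.0027] px [268, 188]
```

View pics/w1.png

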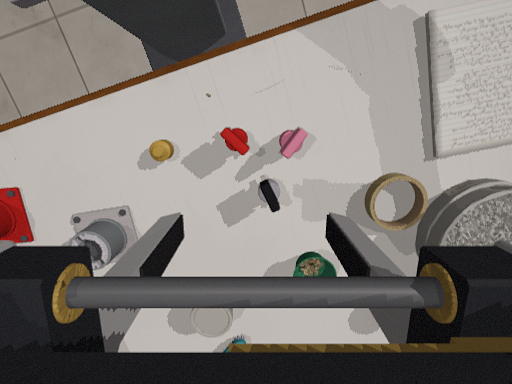

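Wrist view: the black-barred cap is at (270,195), red at (236,140), pink at (292,142) and the grey cell at (100,240). Next I measure the bar's angle from the dark pixels.

Run:
```python
from h import *
im=cv2.imread('pics/w1.png'); P=camera_params("wrist")
m=np.zeros(im.shape[:2],bool); m[170:220,250:290]=True
ys,xs=np.nonzero(m&(im.max(2)<50)); print(len(xs),xs.min(),xs.max(),ys.min(),ys.max())
pts=np.array([ray(P,u,v,0.06)[:2] for u,v in zip(xs,ys)],np.float32)
r=cv2.minAreaRect(pts*1000); print(r)
c=np.cov(pts.T); w,V=np.linalg.eigh(c); print("angle",np.arctan2(V[1,1],V[0,1]),pts.mean(0),np.sqrt(12*w))
print(np.array(P["cam_to_world"]).round(3))
```

```text
298 260 278 180 211
((512.9345703125, 119.65583801269531), (47.18022155761719, 14.035765647888184), 9.324027061462402)
angle -3.0163912004644104 [0.5122045  0.11952496] [0.01342356 0.0466783 ]
[[ 0.296  0.928  0.227  0.403]
 [ 0.955 -0.288 -0.07   0.131]
 [ 0.001  0.238 -0.971  0.459]
 [ 0.     0.     0.     1.   ]]
```

>>> {"fn": "arm_command", "kwargs": {"series": [[1,-1.4,0.7,1.8,0,0,0],[1,-1.4,0.7,1.8,0,0,0],[1,-1.2,0.7,1.8,0,0,0],[1,0,0,1.7,0,0,-6.6],[1,0,0,0,0,0,-6.6]]}}

```text
clock: 2.65
tool_pos: [0.5116, 0.1201, 0.1768]
eef_rot: [-3.141, -0.005, 3.08]
contact_force: [-0.7, 1.1, -0.6]
width: 0.997
grasp_force: 0.0
```

>>> {"fn": "arm_command", "kwargs": {"series": [[1,0,0,0,0,0,-6.6],[1,0,0,0,0,0,-6.5],[1,0,0,0,0,0,0],[1,0,0,0,0,0,0]]}}

```text
clock: 3.05
tool_pos: [0.5135, 0.1194, 0.1792]
eef_rot: [3.141, -0.0, -2.984]
contact_force: [0.2, 0.4, -0.2]
width: 1.0
grasp_force: 0.0
```

Run:
```python
from h import *
im,P=look("wrist",["cap_grip","cap"],"w2.png")
delta([0.5155,0.114,0.036],3.29)
for m in masks_of("wrist","cap")[:3]:
    r=m["region"]; ys,xs=np.nonzero(r); d=r&(im.max(2)<60); ys2,xs2=np.nonzero(d)
    print(m["conf"],xs.mean(),ys.mean(),len(xs),len(xs2))
    if len(xs2)>200:
        pts=np.array([ray(P,u,v,0.062)[:2] for u,v in zip(xs2,ys2)],np.float32)
        print(cv2.minAreaRect(pts*1000))
```

```text
wrist cap_grip 0.66 [0.5172 0.1098 0.0531] px [246, 179]
wrist cap_grip 0.63 [0.4315 0.0893 0.0524] px [239, 102]
wrist cap_grip 0.62 [0.458  0.1667 0.0588] px [303, 137]
wrist cap 0.79 [0.4567 0.1654 0.0049] px [296, 133]
wrist cap 0.63 [0.4283 0.0863 0.0035] px [239, 101]
wrist cap 0.55 [0.5205 0.1115 0.0033] px [248, 174]
pos [0.5138 0.1186 0.1793] rpy [ 3.1415e+00 -1.0000e-04 -2.9839e+00] F [ 0.4  0.  -0.7] M [0.07 0.04 0.  ] w 1.001 clk 3.2
tool delta cm [-0.1  -0.48 14.33]
rotvec deg [ 0.  -0.   0.5]
0.98 247.38745387453875 178.9471094710947 813 446
((517.7108154296875, 110.54374694824219), (46.51056671142578, 13.634596824645996), 6.994058609008789)
0.64 299.88345864661653 132.76817042606515 798 0
0.58 239.30977620730272 99.51354534746761 849 0
```

View pics/w2.png

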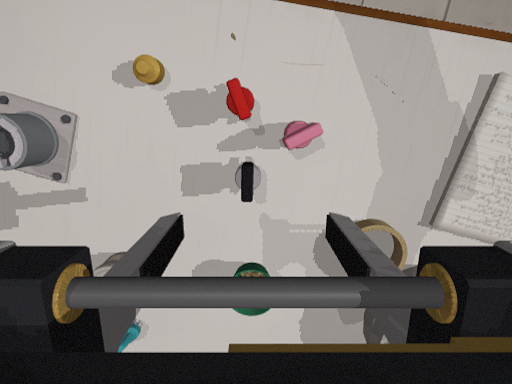

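>>> {"fn": "arm_command", "kwargs": {"series": [[1,-0.25,-0.8,2.5,0,0,2],[1,0,0,3.0,0,0,0],[1,0,0,3.0,0,0,0],[1,0,0,3.0,0,0,0],[1,0,0,2.0,0,0,0]]}}

```text
clock: 3.75
tool_pos: [0.5168, 0.1104, 0.0425]
eef_rot: [-3.141, -0.002, -3.019]
contact_force: [0.8, -0.5, -0.7]
width: 1.002
grasp_force: 0.0
```

>>> {"fn": "arm_command", "kwargs": {"series": [[1,0,0,0.8,0,0,0],[1,0,0,0,0,0,0]]}}

```text
clock: 3.95
tool_pos: [0.5171, 0.1104, 0.0355]
eef_rot: [-3.141, -0.002, -3.019]
contact_force: [1.7, -0.8, 0.2]
width: 1.001
grasp_force: 0.0
```

Run:
```python
from h import *
delta([0.5177,0.1108,0.036],3.263)
im,P=look("wrist",["cap_grip"],"w3.png")
for m in masks_of("wrist","cap")[:3]:
    r=m["region"]; d=r&(im.max(2)<60); ys2,xs2=np.nonzero(d)
    if len(xs2)>200:
        pts=np.array([ray(P,u,v,0.062)[:2] for u,v in zip(xs2,ys2)],np.float32)
        print(m["conf"],cv2.minAreaRect(pts*1000))
```

```text
pos [0.5171 0.1104 0.0355] rpy [-3.1413e+00 -1.8000e-03 -3.0186e+00] F [ 1.7 -0.8  0.2] M [ 0.04 -0.07 -0.02] w 1.001 clk 3.95
tool delta cm [-0.06  0.03 -0.05]
rotvec deg [-0.  -0.1  0.1]
wrist cap_grip 0.77 [0.43   0.0892 0.0558] px [237, 83]
wrist cap_grip 0.76 [0.4624 0.167  0.0575] px [351, 150]
wrist cap_grip 0.58 [0.5213 0.1107 0.0538] px [254, 223]
```

>>> {"fn": "arm_command", "kwargs": {"series": [[0,0,0,0,0,0,0],[0,0,0,0,0,0,0],[0,0,0,0,0,0,0],[0,0,0,0,0,0,0],[0,0,0,0,0,0,0]]}}

```text
clock: 4.6
tool_pos: [0.5178, 0.1105, 0.0364]
eef_rot: [3.142, 0.0, -3.018]
contact_force: [0.0, -0.2, 0.1]
width: 0.61
grasp_force: 0.0
```

>>> {"fn": "arm_command", "kwargs": {"series": [[0,0,0,0,0,0,0],[0,0,0,0,0,0,0],[0,0,0,-0.5,0,0,0],[0,0,0,-2,0,0,0],[0,0,0,-4,0,0,0]]}}

```text
clock: 5.1
tool_pos: [0.5154, 0.11, 0.1001]
eef_rot: [-3.141, -0.006, -3.018]
contact_force: [0.7, 0.7, -0.9]
width: 0.185
grasp_force: 0.0
```

>>> {"fn": "arm_command", "kwargs": {"series": [[0,0,0,-4,0,0,0],[0,0,0,-3,0,0,0],[0,0,0,-1,0,0,0],[0,0,0,0,0,0,0]]}}

```text
clock: 5.5
tool_pos: [0.5187, 0.1107, 0.1826]
eef_rot: [3.141, 0.003, -3.018]
contact_force: [0.1, 0.6, -0.8]
width: 0.007
grasp_force: 0.0
```

Run:
```python
from h import *
delta([0.517,-0.09,0.19],3.263)
im,P=look("wrist",["cap_grip","cap","cell","cell_mouth"],"w4.png")
look("top",["cell","cell_mouth"],"t4.png")
print(get_state()["joint_positions"].round(2))
```

```text
pos [0.5187 0.1107 0.1826] rpy [ 3.1411e+00  3.1000e-03 -3.0183e+00] F [ 0.1  0.6 -0.8] M [ 0.06 -0.04  0.03] w 0.007 clk 5.5
tool delta cm [  2.63 -19.9   -0.76]
rotvec deg [0.  0.2 0.1]
wrist cap_grip 0.89 [0.5158 0.1074 0.0515] px [252, 175]
wrist cap_grip 0.78 [0.4576 0.1678 0.0547] px [310, 132]
wrist cap_grip 0.72 [0.4274 0.0891 0.0526] px [245, 96]
wrist cap 0.87 [0.4562 0.1677 0.0011] px [302, 129]
wrist cap 0.67 [0.4269 0.0859 0.0014] px [244, 98]
wrist cap 0.61 [5.171e-01 1.158e-01 4.000e-04] px [258, 170]
wrist cell 0.55 [ 0.5129 -0.1698 -0.0014] px [47, 141]
wrist cell_mouth 0.55 [ 0.5178 -0.1702  0.0591] px [10, 149]
top cell 0.91 [ 0.5166 -0.1768  0.0062] px [286, 206]
top cell 0.69 [ 0.4278 -0.3341 -0.0039] px [343, 241]
top cell_mouth 0.87 [ 0.5182 -0.1737  0.0581] px [286, 202]
top cell_mouth 0.83 [ 0.4282 -0.3361  0.0603] px [350, 239]
[-0.29  0.45  0.04  1.85 -0.03  0.84  1.46]
```

View pics/w4.png

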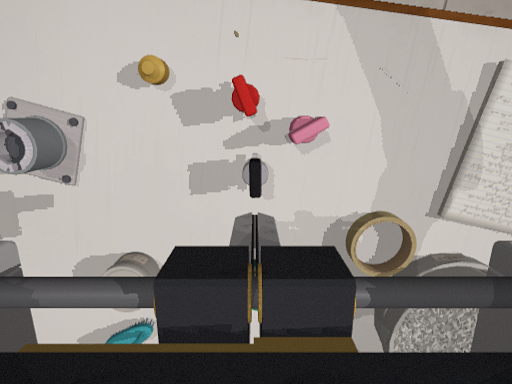

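I lifted before the slow fingers had closed. The cap is still standing at (254,178), apparently undisturbed. I'll go down again with the gripper half open.

>>> {"fn": "arm_command", "kwargs": {"series": [[0.5,0,0,0,0,0,0],[0.5,0,0,0,0,0,0],[0.5,0,0,0,0,0,0],[0.5,0,0,0,0,0,0],[0.5,0,0,0,0,0,0]]}}

```text
clock: 6.4
tool_pos: [0.5178, 0.1105, 0.1813]
eef_rot: [3.142, 0.0, -3.018]
contact_force: [-0.2, -0.2, -0.2]
width: 0.396
grasp_force: 0.0
```

>>> {"fn": "arm_command", "kwargs": {"series": [[0.5,0,0,0,0,0,0],[0.5,0,0,0,0,0,0]]}}

```text
clock: 6.6
tool_pos: [0.5178, 0.1105, 0.1813]
eef_rot: [3.142, 0.0, -3.018]
contact_force: [0.5, -0.4, 0.2]
width: 0.498
grasp_force: 0.0
```

Run:
```python
from h import *
im,P=look("wrist",["cap_grip"],"w5.png")
for m in masks_of("wrist","cap")[:3]:
    r=m["region"]; d=r&(im.max(2)<60); ys2,xs2=np.nonzero(d)
    if len(xs2)>200:
        pts=np.array([ray(P,u,v,0.062)[:2] for u,v in zip(xs2,ys2)],np.float32)
        print(m["conf"],cv2.minAreaRect(pts*1000))
delta([0.5177,0.1108,0.036],3.263)
```

```text
wrist cap_grip 0.74 [0.5195 0.1082 0.0504] px [252, 178]
wrist cap_grip 0.74 [0.4292 0.088  0.0531] px [244, 98]
wrist cap_grip 0.63 [0.4565 0.1699 0.0554] px [312, 132]
0.71 ((517.9244995117188, 110.7352523803711), (45.150390625, 12.6358060836792), 7.3226318359375)
pos [0.5177 0.1105 0.1813] rpy [-3.1416e+00 -1.0000e-04 -3.0183e+00] F [0.5 0.  0.4] M [ 0.04  0.03 -0.01] w 0.503 clk 6.75
tool delta cm [-0.    0.03 14.53]
rotvec deg [-0.  -0.   0.1]
```

>>> {"fn": "arm_command", "kwargs": {"series": [[0.5,0,0,3.5,0,0,0],[0.5,0,0,4,0,0,0],[0.5,0,0,4,0,0,0],[0.5,0,0,2,0,0,0],[0.5,0,0,1,0,0,0]]}}

```text
clock: 7.25
tool_pos: [0.5164, 0.1102, 0.0343]
eef_rot: [-3.141, -0.003, -3.018]
contact_force: [0.8, -0.0, 0.2]
width: 0.498
grasp_force: 0.0
```

>>> {"fn": "arm_command", "kwargs": {"series": [[0,0,0,0,0,0,0],[0,0,0,0,0,0,0],[0,0,0,0,0,0,0],[0,0,0,0,0,0,0],[0,0,0,0,0,0,0]]}}

```text
clock: 7.75
tool_pos: [0.5183, 0.1106, 0.0371]
eef_rot: [3.141, 0.002, -3.018]
contact_force: [-0.5, -0.0, 0.2]
width: 0.111
grasp_force: 0.0
```

>>> {"fn": "arm_command", "kwargs": {"series": [[0,0,0,0,0,0,0],[0,0,0,0,0,0,0],[0,0,0,0,0,0,0]]}}

```text
clock: 8.05
tool_pos: [0.5177, 0.1105, 0.0363]
eef_rot: [3.142, 0.0, -3.018]
contact_force: [1.3, 0.4, -0.1]
width: 0.004
grasp_force: 0.0
```

Run:
```python
from h import *
im,P=look("wrist",["cap_grip"])
b,_=look("scene",["cap_grip"])
t,_=look("top",["cap_grip"])
cv2.imwrite("pics/d.png",np.hstack([cv2.resize(im,(400,300)),cv2.resize(b[130:280,80:280],(400,300),interpolation=2)]))
cv2.imwrite("pics/t6.png",t)
```

```text
wrist cap_grip 0.78 [0.4303 0.0887 0.0571] px [237, 83]
wrist cap_grip 0.7 [0.4603 0.1672 0.0533] px [350, 147]
wrist cap_grip 0.69 [0.5196 0.1093 0.0541] px [252, 221]
scene cap_grip 0.8 [0.5226 0.1146 0.0544] px [182, 184]
scene cap_grip 0.7 [0.4543 0.166  0.056 ] px [146, 188]
scene cap_grip 0.57 [0.4304 0.087  0.0564] px [159, 205]
top cap_grip 0.66 [0.4587 0.1659 0.0519] px [154, 221]
top cap_grip 0.52 [0.4282 0.0886 0.0529] px [183, 234]
top cap_grip 0.5 [0.5185 0.1164 0.0534] px [174, 199]
```

View pics/d.png

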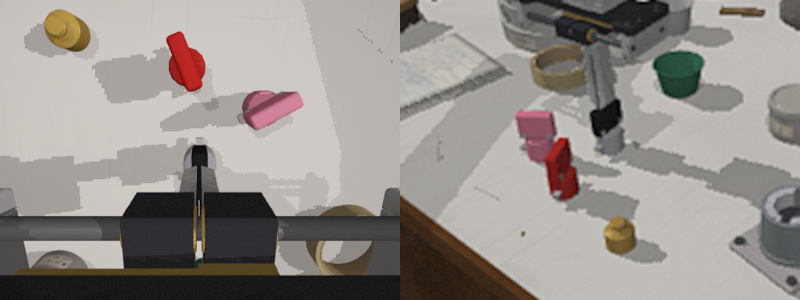

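Run:
```python
from h import *
s=get_state(); P=camera_params("wrist"); Ti=np.linalg.inv(np.array(P["cam_to_world"])); Rt=R.from_euler("xyz",s["eef_rot"])
for z in (0,-.019,-.05,-.09):
    c=Ti@np.r_[Rt.apply([0,0,z])+s["tool_pos"],1]; print(z,P["fx"]*c[0]/c[2]+P["cx"],P["fy"]*c[1]/c[2]+P["cy"])
print("w",s["width"],s["grasp_force"])
im=get_image("wrist"); cv2.imwrite("pics/z.png",np.hstack([cv2.resize(im[150:300,180:330],(600,600),interpolation=2)]))
t=cv2.imread("pics/t6.png")
```

```text
0 254.5596906491783 211.36423408797242
-0.019 254.60207317108723 219.92865282475162
-0.05 254.69087331644855 237.87288064573394
-0.09 254.86529063013347 273.1181384091215
w 0.0037940671275646315 0.0
```

View pics/z.png

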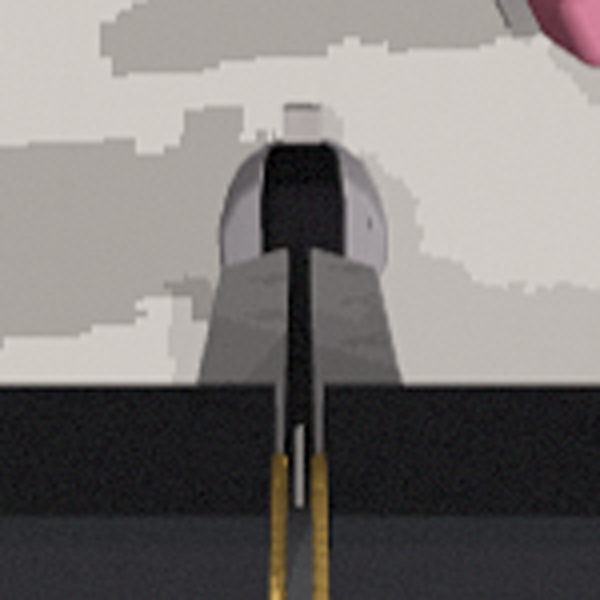

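The picture shows the shut fingers ending over the middle of the bar, at (298,250) in the zoom. I need their real tip height, so I'll compare the scene picture before and now along the projected tool axis.

Run:
```python
from h import *
s=get_state(); Rt=R.from_euler("xyz",s["eef_rot"])
for cam,old in (("scene","scene.png"),("top","top.png")):
    o=cv2.imread("pics/"+old); n=get_image(cam); cv2.imwrite("pics/n_"+cam+".png",n); P=camera_params(cam); Ti=np.linalg.inv(np.array(P["cam_to_world"]))
    print(cam,np.array(P["cam_to_world"])[:3,3].round(2))
    for z in (0.005,.015,.025,.03,.036,.042,.048,.054,.06,.066,.075,.085,.1,.12):
        c=Ti@np.r_[s["tool_pos"][:2],z,1]; u,v=P["fx"]*c[0]/c[2]+P["cx"],P["fy"]*c[1]/c[2]+P["cy"]
        print(z,round(u),round(v),o[round(v),round(u)],n[round(v),round(u)])
print(get_state()["contact_force"],get_state()["clock"])
```

```text
scene [ 0.03 -0.53  0.57]
0.005 185 202 [112 108 110] [114 110 113]
0.015 185 199 [110 106 109] [111 107 110]
0.025 184 196 [101  98 100] [103 101 102]
0.03 184 194 [18 15 16] [15 13 15]
0.036 183 192 [21 21 19] [20 18 20]
0.042 183 190 [21 22 25] [21 23 23]
0.048 183 188 [22 18 18] [27 25 27]
0.054 183 186 [20 16 18] [20 18 20]
0.06 182 184 [26 26 26] [8 9 9]
0.066 182 182 [16 11 12] [105 104 105]
0.075 181 178 [183 189 192] [117 117 118]
0.085 181 175 [154 157 160] [108 108 108]
0.1 180 169 [132 136 139] [112 114 114]
0.12 179 162 [137 141 144] [102 103 104]
top [ 0.35 -0.09  1.15]
0.005 180 202 [0 0 0] [35 35 39]
0.015 180 202 [0 0 0] [35 35 39]
0.025 179 201 [6 6 4] [42 60 70]
0.03 179 201 [6 6 4] [42 60 70]
0.036 178 201 [19 19 17] [44 66 78]
0.042 178 200 [8 4 6] [83 93 95]
0.048 177 200 [14  9 10] [90 90 90]
0.054 177 200 [14  9 10] [90 90 90]
0.06 177 199 [14 10 10] [109 109 110]
0.066 176 199 [16 11 15] [113 114 115]
0.075 176 198 [14 13 15] [ 99 101 103]
0.085 175 198 [7 6 7] [102 103 103]
0.1 174 197 [42 41 41] [66 67 67]
0.12 172 195 [118 123 126] [20 16 14]
[ 0.0749982  -0.0284656  -0.10227207] 8.5
```

Run:
```python
from h import *
o=cv2.imread("pics/scene.png"); n=cv2.imread("pics/n_scene.png")
d=(np.abs(o.astype(int)-n).max(2)>30)
for v in range(166,212,2): print(v,''.join('#' if x else '.' for x in d[v,160:215]),' ',''.join('B' if x<45 else '.' for x in n[v,160:215].max(1)),' ',''.join('B' if x<45 else '.' for x in o[v,160:215].max(1)))
```

```text
166 ............####...#.######............................   .......................................................   .......................................................
168 .............###.##.#######............................   .......................................................   .......................................................
170 ................###..#######...........................   .......................................................   .......................................................
172 ................###...######...........................   .......................................................   .......................................................
174 .................##...######...........................   .......................................................   .......................................................
176 #................###########...........................   .....................................................B.   .....................................................B.
178 ..............###############...........
[... 2247 characters left out ...]
 .......................................................   .......................................................   .......................................................
206 .......................................................   .......................................................   .......................................................
208 .......................................................   .......................................................   .......................................................
210 .......................................................   .......................................................   .......................................................
```

The bar's silhouette is unobscured, so the real fingertips are about 28 mm higher than the reported TCP, just over the bar's top. I'll open half, go down another 2.7 cm carefully and close.

>>> {"fn": "arm_command", "kwargs": {"series": [[0.4,0,0,0,0,0,0],[0.4,0,0,0,0,0,0],[0.4,0,0,0,0,0,0],[0.4,0,0,0,0,0,0],[0.4,0,0,0,0,0,0]]}}

```text
clock: 9.0
tool_pos: [0.5177, 0.1105, 0.0363]
eef_rot: [3.142, -0.0, -3.018]
contact_force: [0.8, 0.3, -0.7]
width: 0.381
grasp_force: 0.0
```

>>> {"fn": "arm_command", "kwargs": {"series": [[0.4,0,0,0.3,0,0,0],[0.4,0,0,0.3,0,0,0],[0.4,0,0,0.3,0,0,0],[0.4,0,0,0.3,0,0,0],[0.4,0,0,0,0,0,0]]}}

```text
clock: 9.5
tool_pos: [0.5173, 0.1104, 0.0237]
eef_rot: [-3.141, -0.001, -3.018]
contact_force: [0.7, 0.1, -0.3]
width: 0.402
grasp_force: 0.0
```

>>> {"fn": "arm_command", "kwargs": {"series": [[0.4,0,0,0.4,0,0,0],[0.4,0,0,0.4,0,0,0],[0.4,0,0,0.4,0,0,0],[0.4,0,0,0.2,0,0,0],[0,0,0,0,0,0,0]]}}

```text
clock: 10.0
tool_pos: [0.5174, 0.1104, 0.0099]
eef_rot: [-3.142, -0.001, -3.018]
contact_force: [0.7, 0.1, -0.3]
width: 0.349
grasp_force: 0.0
```

>>> {"fn": "arm_command", "kwargs": {"series": [[0,0,0,0,0,0,0],[0,0,0,0,0,0,0],[0,0,0,0,0,0,0],[0,0,0,0,0,0,0],[0,0,0,0,0,0,0]]}}

```text
clock: 10.5
tool_pos: [0.5178, 0.1105, 0.0103]
eef_rot: [3.142, 0.0, -3.018]
contact_force: [-1.1, -0.6, -0.5]
width: 0.149
grasp_force: 30.0
```

The cap is grasped: opening 0.149, i.e. 14 mm, at 30 N. Next I lift it and stop beside the cell for a look at the ring.

>>> {"fn": "arm_command", "kwargs": {"series": [[0,0,0,-1,0,0,0],[0,0,0,-2.5,0,0,0],[0,0,0,-3,0,0,0],[0,0,0,-3,0,0,0],[0,0,-1.5,-2.5,0,0,0]]}}

```text
clock: 11.0
tool_pos: [0.5195, 0.0979, 0.1324]
eef_rot: [3.14, 0.001, -3.015]
contact_force: [-0.2, 0.4, -2.4]
width: 0.147
grasp_force: 30.0
```

>>> {"fn": "arm_command", "kwargs": {"series": [[0,0,-3,-1,0,0,0],[0,0,-3.5,0,0,0,0],[0,0,-3.5,0,0,0,0],[0,0,-3.5,0,0,0,0],[0,0,-2.5,0,0,0,0]]}}

```text
clock: 11.5
tool_pos: [0.539, -0.0662, 0.141]
eef_rot: [-3.14, 0.0, -3.021]
contact_force: [-0.2, -0.0, -1.5]
width: 0.146
grasp_force: 30.0
```

>>> {"fn": "arm_command", "kwargs": {"series": [[0,0,-0.5,0,0,0,0],[0,0,0,0,0,0,0],[0,0,0,0,0,0,0]]}}

```text
clock: 11.8
tool_pos: [0.5397, -0.0662, 0.1404]
eef_rot: [3.14, -0.0, -3.017]
contact_force: [0.1, 0.1, -1.7]
width: 0.147
grasp_force: 30.0
```

Run:
```python
from h import *
im,P=look("wrist",["cap_grip","cap","cell","cell_mouth"],"w7.png")
import pickle; pickle.dump(P,open("P7.pkl","wb"))
delta([0.518,-0.174,0.13],3.265); print(get_state()["joint_positions"].round(2),get_state()["grasp_force"])
Ti=np.linalg.inv(np.array(P["cam_to_world"])); c=Ti@np.array([.518,-.174,.06,1]); print(P["fx"]*c[0]/c[2]+P["cx"],P["fy"]*c[1]/c[2]+P["cy"])
# rectified top-down view of plane z=0.06, 8 px per mm... 0.5mm/px*, 100mm square, up=+x, left=+y
N=400; s=0.1/N; src=[]; 
corn=[(0.568,-0.124),(0.568,-0.224),(0.468,-0.224),(0.468,-0.124)]
for x,y in corn:
    c=Ti@np.array([x,y,.06,1]); src.append([P["fx"]*c[0]/c[2]+P["cx"],P["fy"]*c[1]/c[2]+P["cy"]])
H=cv2.getPerspectiveTransform(np.float32(src),np.float32([[0,0],[N,0],[N,N],[0,N]]))
t=cv2.warpPerspective(im,H,(N,N),flags=cv2.INTER_CUBIC); cv2.imwrite("pics/rect.png",t)
c0=np.array(src).mean(0).astype(int); print(src)
y0,x0=max(0,c0[1]-60),max(0,c0[0]-60); z=cv2.resize(im[y0:y0+120,x0:x0+120],(400,400),interpolation=2); cv2.imwrite("pics/cellv.png",np.hstack([t,z]))
```

```text
wrist cap_grip 0.89 [0.4291 0.0895 0.0526] px [425, 95]
wrist cap_grip 0.73 [0.457  0.1676 0.0572] px [496, 134]
wrist cap_grip 0.59 [ 0.5407 -0.0669  0.1815] px [253, 233]
wrist cap 0.94 [0.4553 0.1646 0.0035] px [457, 130]
wrist cap 0.83 [ 0.5411 -0.0641  0.1327] px [256, 210]
wrist cap 0.55 [0.4248 0.0882 0.0043] px [400, 94]
wrist cell 0.78 [ 4.278e-01 -3.341e-01 -1.000e-04] px [27, 48]
wrist cell 0.77 [ 0.5167 -0.1701 -0.0028] px [171, 146]
wrist cell_mouth 0.85 [ 0.5167 -0.172   0.0623] px [151, 152]
pos [ 0.5399 -0.0669  0.1403] rpy [ 3.1412 -0.     -3.0164] F [ 0.2 -0.3 -1.6] M [0.02 0.01 0.  ] w 0.148 clk 12.05
tool delta cm [  3.51 -10.35   1.03]
rotvec deg [ 0.  -0.   0.1]
[ 0.05  0.52  0.03  1.86 -0.02  0.76  1.79] 29.99116748571396
150.03933091463895 152.89746507468212
[[np.float64(196.01858930990284), np.float64(206.24690805675488)], [np.float64(99.72498548798012), np.float64(194.7433518894172)], [np.float64(99.58310996854058), np.float64(94.3534307339281)], [np.float64(204.0435905102211), np.float64(107.98271729475938)]]
```

View pics/cellv.png

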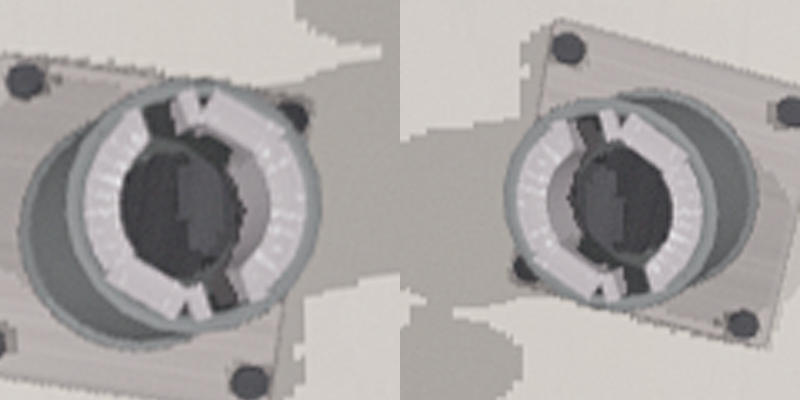

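The ring shows clearly in the rectified left half. The keyways are the dark slots at (157,120) and (222,292), centred on about (190,203), which puts their line about 20° from +x towards +y. I'll fit this numerically.

Run:
```python
from h import *
g=cv2.cvtColor(cv2.imread("pics/rect.png"),cv2.COLOR_BGR2GRAY)
g=cv2.GaussianBlur(g,(0,0),1.5)
# centre: outer circle of bright ring: radial fit
b=(g>150).astype(np.uint8); 
n,l,st,ce=cv2.connectedComponentsWithStats(b)
m=np.zeros_like(b)
for i in range(1,n):
    if st[i,4]>300 and np.hypot(*(ce[i]-[192,205]))<110 and st[i,2]<230: m|=(l==i).astype(np.uint8); print(st[i],ce[i].round())
pts=np.argwhere(m)[:,::-1]; hull=cv2.convexHull(pts.astype(np.int32)); print(cv2.fitEllipse(hull),cv2.minEnclosingCircle(hull))
(c,_,_)=cv2.fitEllipse(hull); c=np.array(c)
print("centre world",0.518-(c[1]-200)/4000,-0.174-(c[0]-200)/4000)
for r in (80,88,96,102):
  for base in (0,180):
    a=np.arange(-30,52,2); th=np.radians(a+base)  # angle from up(+x) toward left(+y)
    p=[g[int(round(c[1]-r*np.cos(t))),int(round(c[0]-r*np.sin(t)))] for t in th]
    print(r,base,' '.join(f"{x}" for x in p))
```

```text
[  177    87   133   217 10300] [260. 182.]
[  83  105  130  219 9185] [129. 227.]
((195.62294006347656, 204.69189453125), (226.64569091796875, 238.07101440429688), 3.3977105617523193) ((195.0, 204.5), 119.54193115234375)
centre world 0.5168270263671875 -0.17290573501586912
80 0 190 188 188 185 185 185 182 180 176 174 167 158 147 144 141 143 150 152 149 148 150 155 129 93 64 65 65 66 68 71 75 91 111 133 164 182 186 189 186 188 197
80 180 189 191 191 189 181 179 174 178 170 153 122 117 106 114 137 149 167 150 112 92 86 85 83 85 86 82 85 110 147 151 146 148 159 177 186 190 191 191 191 200 211
88 0 189 189 189 190 190 189 189 192 196 196 193 190 192 196 195 193 194 190 173 154 147 144 116 79 66 65 67 68 66 62 66 102 171 197 200 207 212 206 193 194 199
88 180 192 192 191 192 192 192 192 194 196 194 195 192 191 191 194 195 196 178 140 100 83 81 83 83 83 81 82 101 137 148 151 165 184 191 191 191 190 188 189 194 203
96 0 188 188 187 187 187 187 188 188 188 188 190 189 176 159 170 191 190 188 186 162 148 149 136 90 66 68 68 66 65 66 83 129 178 191 190 194 197 190 185 187 188
96 180 189 188 189 188 189 188 189 191 190 189 191 183 167 176 186 190 191 196 158 99 61 69 81 84 84 84 81 102 136 145 157 177 189 190 191 191 189 188 186 190 203
102 0 188 187 187 186 187 187 186 186 186 188 189 184 117 86 133 183 190 188 186 170 155 149 126 80 64 67 67 67 65 64 86 149 191 189 187 189 189 186 186 186 191
102 180 188 187 187 188 187 188 196 196 190 190 188 157 106 151 180 191 190 193 178 116 66 63 71 76 76 75 75 105 145 147 165 182 187 186 186 186 187 188 186 187 196
```

>>> {"fn": "arm_command", "kwargs": {"series": [[0,0.6,-1.74,0,0,0,0],[0,1.0,-3.0,0,0,0,0],[0,1.0,-3.0,0,0,0,0],[0,0.7,-1.7,0,0,0,0],[0,0.3,-0.8,0,0,0,0]]}}

```text
clock: 12.55
tool_pos: [0.516, -0.1761, 0.1403]
eef_rot: [-3.141, -0.001, -3.021]
contact_force: [0.1, -0.3, -1.4]
width: 0.144
grasp_force: 30.0
```

>>> {"fn": "arm_command", "kwargs": {"series": [[0,0,0,0,0,0,-4],[0,0,0,0,0,0,-5],[0,0,0,0,0,0,-3.1],[0,0,0,0,0,0,0],[0,0,0,0,0,0,0]]}}

```text
clock: 13.05
tool_pos: [0.517, -0.1732, 0.1402]
eef_rot: [3.141, 0.0, -2.807]
contact_force: [0.5, 0.2, -2.1]
width: 0.145
grasp_force: 30.0
```

Run:
```python
from h import *
delta([0.517,-0.173,0.078],0.336-np.pi); print(get_state()["joint_positions"].round(2),get_state()["qd"].round(3))
```

```text
pos [ 0.517  -0.1732  0.1402] rpy [ 3.1411e+00  2.0000e-04 -2.8072e+00] F [ 0.5  0.2 -2.1] M [ 0.04  0.01 -0.01] w 0.145 clk 13.05
tool delta cm [-0.01  0.02  6.22]
rotvec deg [ 0.   0.  -0.1]
[ 0.29  0.52 -0.03  1.85  0.02  0.77  2.16] [ 0.     0.     0.007 -0.002  0.    -0.001  0.001]
```

>>> {"fn": "arm_command", "kwargs": {"series": [[0,0,0,1,0,0,0],[0,0,0,2,0,0,0],[0,0,0,2,0,0,0],[0,0,0,0.8,0,0,0],[0,0,0,0.3,0,0,0]]}}

```text
clock: 13.55
tool_pos: [0.516, -0.1738, 0.0781]
eef_rot: [3.14, -0.002, -2.807]
contact_force: [-0.2, -0.2, -1.8]
width: 0.15
grasp_force: 30.0
```

>>> {"fn": "arm_command", "kwargs": {"series": [[0,0,0,0.2,0,0,0],[0,0,0,0.1,0,0,0],[0,0,0,0.1,0,0,0],[0,0,0,0.1,0,0,0],[0,0,0,0.1,0,0,0]]}}

```text
clock: 14.05
tool_pos: [0.517, -0.1743, 0.0735]
eef_rot: [-3.141, 0.001, -2.807]
contact_force: [0.8, -0.7, -1.8]
width: 0.147
grasp_force: 30.0
```

>>> {"fn": "arm_command", "kwargs": {"series": [[0,0,0,0.1,0,0,0],[0,0,0,0.1,0,0,0],[0,0,0,0.1,0,0,0],[0,0,0,0.1,0,0,0],[0,0,0,0.1,0,0,0]]}}

```text
clock: 14.55
tool_pos: [0.5167, -0.1742, 0.0681]
eef_rot: [3.142, -0.0, -2.807]
contact_force: [-0.7, -0.7, -1.5]
width: 0.142
grasp_force: 30.0
```

>>> {"fn": "arm_command", "kwargs": {"series": [[0,0,0.07,0.1,0,0,0],[0,0,0,0.1,0,0,0],[0,0,0,0.1,0,0,0],[0,0,0,0.1,0,0,0],[0,0,0,0.1,0,0,0]]}}

```text
clock: 15.05
tool_pos: [0.5165, -0.1735, 0.0632]
eef_rot: [3.142, -0.0, -2.807]
contact_force: [0.3, -0.1, -1.2]
width: 0.148
grasp_force: 30.0
```

>>> {"fn": "arm_command", "kwargs": {"series": [[0,0,0,0.1,0,0,0],[0,0,0,0.1,0,0,0],[0,0,0,0.1,0,0,0]]}}

```text
clock: 15.35
tool_pos: [0.5165, -0.1735, 0.0602]
eef_rot: [3.142, -0.0, -2.807]
contact_force: [-0.5, 1.3, -1.8]
width: 0.148
grasp_force: 30.0
```

>>> {"fn": "arm_command", "kwargs": {"series": [[0,0,0,0.1,0,0,0],[0,0,0,0.1,0,0,0]]}}

```text
clock: 15.55
tool_pos: [0.5165, -0.1735, 0.0582]
eef_rot: [3.142, -0.0, -2.807]
contact_force: [-0.4, -0.7, -0.8]
width: 0.147
grasp_force: 30.0
```

>>> {"fn": "arm_command", "kwargs": {"series": [[0,0,0,0.1,0,0,0],[0,0,0,0.1,0,0,0]]}}

```text
clock: 15.75
tool_pos: [0.5165, -0.1735, 0.0561]
eef_rot: [3.142, -0.0, -2.807]
contact_force: [-0.3, -0.2, -2.1]
width: 0.142
grasp_force: 30.0
```

The lugs went into the keyways without resistance. Now I push down against the spring.

>>> {"fn": "arm_command", "kwargs": {"series": [[0,0,0,0.1,0,0,0],[0,0,0,0.1,0,0,0],[0,0,0,0.1,0,0,0],[0,0,0,0.1,0,0,0]]}}

```text
clock: 16.15
tool_pos: [0.5165, -0.1735, 0.0524]
eef_rot: [-3.141, 0.0, -2.807]
contact_force: [-1.7, -0.5, 3.6]
width: 0.148
grasp_force: 30.0
```

>>> {"fn": "arm_command", "kwargs": {"series": [[0,0,0,0.1,0,0,0],[0,0,0,0.1,0,0,0],[0,0,0,0.1,0,0,0],[0,0,0,0.1,0,0,0]]}}

```text
clock: 16.55
tool_pos: [0.5166, -0.1736, 0.0484]
eef_rot: [-3.141, 0.0, -2.807]
contact_force: [-1.6, 0.1, 5.7]
width: 0.145
grasp_force: 30.0
```

>>> {"fn": "arm_command", "kwargs": {"series": [[0,0,0,0.1,0,0,0],[0,0,0,0.1,0,0,0],[0,0,0,0.1,0,0,0]]}}

```text
clock: 16.85
tool_pos: [0.5166, -0.1736, 0.0455]
eef_rot: [-3.141, 0.0, -2.807]
contact_force: [-2.1, 0.3, 7.3]
width: 0.149
grasp_force: 30.0
```

>>> {"fn": "arm_command", "kwargs": {"series": [[0,0,0,0.1,0,0,0],[0,0,0,0.1,0,0,0],[0,0,0,0.1,0,0,0],[0,0,0,0,0,0,0]]}}

```text
clock: 17.25
tool_pos: [0.5166, -0.1736, 0.0427]
eef_rot: [-3.141, 0.0, -2.807]
contact_force: [-2.4, 1.0, 8.5]
width: 0.147
grasp_force: 30.0
```

>>> {"fn": "arm_command", "kwargs": {"series": [[0,0,0,0,0,0,2],[0,0,0,0,0,0,3],[0,0,0,0,0,0,3],[0,0,0,0,0,0,0]]}}

```text
clock: 17.65
tool_pos: [0.5169, -0.1735, 0.0428]
eef_rot: [-3.141, 0.001, -2.948]
contact_force: [-2.7, 0.1, 8.5]
width: 0.147
grasp_force: 30.0
```

Run:
```python
from h import *
delta([0.517,-0.173,0.0425],0.336-np.pi-0.87)
```

```text
pos [ 0.5169 -0.1735  0.0428] rpy [-3.1412e+00  7.0000e-04 -2.9477e+00] F [-2.7  0.1  8.5] M [ 0.16  0.49 -0.05] w 0.147 clk 17.65
tool delta cm [-0.02  0.05  0.03]
rotvec deg [-0.   0.  41.7]
```

>>> {"fn": "arm_command", "kwargs": {"series": [[0,0,0,0,0,0,3],[0,0,0,0,0,0,4],[0,0,0,0,0,0,4],[0,0,0,0,0,0,4],[0,0,0,0,0,0,3]]}}

```text
clock: 18.15
tool_pos: [0.5165, -0.1725, 0.0427]
eef_rot: [3.14, -0.0, 3.021]
contact_force: [-2.8, 2.7, 9.8]
width: 0.149
grasp_force: 30.0
```

>>> {"fn": "arm_command", "kwargs": {"series": [[0,0,0,0,0,0,3],[0,0,0,0,0,0,4],[0,0,0,0,0,0,4],[0,0,0,0,0,0,4],[0,0,0,0,0,0,3]]}}

```text
clock: 18.65
tool_pos: [0.5167, -0.1725, 0.0427]
eef_rot: [3.14, -0.0, 2.707]
contact_force: [-1.9, 1.6, 9.6]
width: 0.146
grasp_force: 30.0
```

Run:
```python
from h import *
delta([0.517,-0.173,0.0425],0.336-np.pi-0.87)
```

```text
pos [ 0.5167 -0.1725  0.0427] rpy [ 3.1405e+00 -3.0000e-04  2.7066e+00] F [-1.9  1.6  9.6] M [0.55 0.46 0.03] w 0.146 clk 18.65
tool delta cm [-0.05 -0.04  0.02]
rotvec deg [ 0.1 -0.   5.7]
```

>>> {"fn": "arm_command", "kwargs": {"series": [[0,0,0,0,0,0,3],[0,0,0,0,0,0,2],[0,0,0,0,0,0,0]]}}

```text
clock: 18.95
tool_pos: [0.517, -0.1724, 0.0427]
eef_rot: [3.14, -0.0, 2.621]
contact_force: [-1.3, 2.5, 9.4]
width: 0.147
grasp_force: 30.0
```

>>> {"fn": "arm_command", "kwargs": {"series": [[0,0,0,-0.1,0,0,0],[0,0,0,-0.1,0,0,0],[0,0,0,-0.1,0,0,0]]}}

```text
clock: 19.25
tool_pos: [0.5169, -0.1724, 0.0455]
eef_rot: [3.14, -0.0, 2.622]
contact_force: [-1.2, 1.8, 5.7]
width: 0.144
grasp_force: 30.0
```

Run:
```python
from h import *
delta([0.517,-0.173,0.0493],0.336-np.pi-0.87)
```

```text
pos [ 0.5169 -0.1724  0.0455] rpy [ 3.1404e+00 -2.0000e-04  2.6217e+00] F [-1.2  1.8  5.7] M [ 0.53  0.22 -0.03] w 0.144 clk 19.25
tool delta cm [-0.03 -0.05 -0.38]
rotvec deg [ 0.1 -0.   0.8]
```

>>> {"fn": "arm_command", "kwargs": {"series": [[0,0,0,-0.1,0,0,0],[0,0,0,0,0,0,0]]}}

```text
clock: 19.45
tool_pos: [0.5169, -0.1725, 0.0465]
eef_rot: [3.14, -0.0, 2.622]
contact_force: [-0.6, 2.9, 5.8]
width: 0.143
grasp_force: 30.0
```

>>> {"fn": "arm_command", "kwargs": {"series": [[0,0,0,-0.1,0,0,0],[0,0,0,0,0,0,0]]}}

```text
clock: 19.65
tool_pos: [0.5169, -0.1725, 0.0474]
eef_rot: [3.14, -0.0, 2.622]
contact_force: [-1.5, 3.6, 6.0]
width: 0.148
grasp_force: 30.0
```

>>> {"fn": "arm_command", "kwargs": {"series": [[0,0,0,-0.1,0,0,0],[0,0,0,0,0,0,0]]}}

```text
clock: 19.85
tool_pos: [0.5169, -0.1726, 0.0484]
eef_rot: [3.141, -0.0, 2.621]
contact_force: [-0.6, 4.9, 5.8]
width: 0.149
grasp_force: 30.0
```

>>> {"fn": "arm_command", "kwargs": {"series": [[0,0,0,-0.1,0,0,0],[0,0,0,0,0,0,0]]}}

```text
clock: 20.05
tool_pos: [0.5167, -0.1727, 0.0492]
eef_rot: [3.141, -0.0, 2.621]
contact_force: [-0.7, 5.0, 4.5]
width: 0.148
grasp_force: 30.0
```

>>> {"fn": "arm_command", "kwargs": {"series": [[0,0,0,-0.1,0,0,0],[0,0,0,0,0,0,0]]}}

```text
clock: 20.25
tool_pos: [0.5166, -0.1728, 0.0495]
eef_rot: [3.141, -0.001, 2.621]
contact_force: [2.9, 5.2, -4.2]
width: 0.148
grasp_force: 30.0
```

The force flipped at 39 mm, so the lugs are home in the notches. I'll ease off, release and retreat.

>>> {"fn": "arm_command", "kwargs": {"series": [[0,0,0,0.08,0,0,0],[0.5,0,0,0,0,0,0],[0.5,0,0,0,0,0,0],[0.5,0,0,0,0,0,0],[0.5,0,0,0,0,0,0]]}}

```text
clock: 20.75
tool_pos: [0.5163, -0.1744, 0.0494]
eef_rot: [-3.141, 0.0, 2.62]
contact_force: [0.4, 0.7, 0.2]
width: 0.451
grasp_force: 0.0
```

>>> {"fn": "arm_command", "kwargs": {"series": [[0.5,0,0,0,0,0,0],[0.5,0,0,0,0,0,0],[0.5,0,0,-0.5,0,0,0],[0.5,0,0,-1,0,0,0],[0.5,0,0,-2,0,0,0]]}}

```text
clock: 21.25
tool_pos: [0.5156, -0.1732, 0.0845]
eef_rot: [-3.141, -0.002, 2.621]
contact_force: [-0.2, -0.6, 0.0]
width: 0.504
grasp_force: 0.0
```

>>> {"fn": "arm_command", "kwargs": {"series": [[0.5,0,0,-3,0,0,0],[0.5,0,0,-3,0,0,0],[0.5,0,0,-3,0,0,0],[0.5,0,0,0,0,0,0],[0.5,0,0,0,0,0,0]]}}

```text
clock: 21.75
tool_pos: [0.5169, -0.1735, 0.1755]
eef_rot: [3.141, 0.002, 2.621]
contact_force: [-0.3, -0.2, -0.5]
width: 0.502
grasp_force: 0.0
```

Run:
```python
from h import *
delta([0.517,-0.173,0.0493])
look("wrist",["cap_grip","cap","cell_mouth"],"w9.png"); look("scene",["cap"]); look("top",["tin","weight","dish","cap"])
```

```text
pos [ 0.5169 -0.1735  0.1755] rpy [3.1408e+00 1.8000e-03 2.6210e+00] F [-0.3 -0.2 -0.5] M [-0.    0.    0.01] w 0.502 clk 21.75
tool delta cm [ 0.04  0.04 12.62]
wrist cap_grip 0.98 [ 0.5167 -0.1751  0.0914] px [253, 187]
wrist cap_grip 0.43 [ 0.5172 -0.1729  0.0615] px [255, 180]
wrist cap 0.91 [ 0.5179 -0.1703  0.0388] px [257, 176]
wrist cell_mouth 0.8 [ 0.427  -0.3342  0.061 ] px [93, 182]
wrist cell_mouth 0.72 [ 0.5163 -0.1727  0.0627] px [254, 180]
scene cap 0.66 [ 0.4204  0.0852 -0.0005] px [160, 227]
scene cap 0.65 [ 0.4577  0.1675 -0.0014] px [151, 207]
top tin 0.62 [ 0.693  -0.0441 -0.004 ] px [239, 142]
top dish 0.79 [ 0.6773  0.1379 -0.0016] px [174, 145]
top cap 0.77 [0.4535 0.1626 0.001 ] px [159, 225]
top cap 0.69 [ 0.4247  0.0904 -0.0006] px [185, 237]
```

View pics/w9.png

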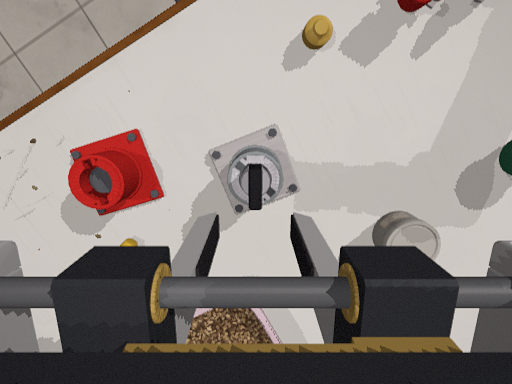

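The cap sits upright and centred in the grey cell at (255,187). The wrist networks put its origin at 0.039 m, the locked height, and the gripper is clear.

```bash
python3 -c "
from plant import job_done; print(job_done())"
```

```text
the job is handed in; nothing more can be done
None
```

The job is handed in: the cap appears locked in the grey cell, with its origin measured about 39 mm above the desk and the gripper clear; tin and dish read within about 4 mm of their starting places, the weight was only seen standing in the last picture, and no verdict came back.

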